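# Thick dowel from the spring clips to the sawing cradle

## Robot

A 7-joint arm with a two-finger parallel gripper is mounted at the origin on the work surface. World frame = base frame: x ahead of the robot, y to its left, z up, the work surface at z = 0. Lengths are in mm, angles in degrees, forces in N, time in s.
With the tool pointing down it reaches from about 400 to 875 mm from the base axis. Payload 4.4 kg.
Tool frame: the origin (TCP) lies on the front face of the gripper's body, between the roots of the fingers; the fingertips stand 73 mm ahead of it and the grasp point (between the pads) lies 54 mm ahead of it; z points along the fingers, y is the line along which they close (so a half turn about z gives the same grasp; the last joint's range is limited). The gripper opens to 85 mm and grips with 20 to 120 N. Pads are 22 mm wide; open, the fingers measure 114 mm over their backs; the gripper's body (76 mm by 85 mm) begins 54 mm behind the grasp point. The pads swing forward as they close: fully open they stand 13 mm farther back than shut.
Start: joints at [-69.316, 36.005, 2.206, 86.941, -1.547, 57.084, -1.146], TCP at [269.055, 591.715, 303.913] pointing down, gripper open.
Joint ranges: [-175.42, 175.42], [-21.48, 121.26], [-71.46, 75.88], [10.55, 141.38], [-63.04, 243.04], [13.31, 113.54], [-168.57, 168.57]. Speed limits (degrees/s): [147.25, 147.25, 180, 180, 180, 180, 180].

## Interface

Orientations are given as [roll, pitch, yaw] about the fixed x, y, z axes, in that order (R = Rz(yaw) Ry(pitch) Rx(roll)).
In Python, from cell import sense, snapshot, camera_model, hand_in gives the robot as it stands. The module is installed in compiled form; this text tells all that it offers.
- The arm moves only by the tool drive_tool, never from a script. Its argument "series" is a list of rows, each a list of 5 numbers: the opening, from 0 (shut) to 1 (fully open), then the shift along the tool's x, y, z as a fraction of full scale, then the turn about the tool's z as a fraction of full scale. In form: [[fingers, dx, dy, dz, spin], ...]. A call has exactly 8 rows; each row is the pose to reach, as a shift and turn from the pose commanded when the call began, along the tool's axes at that moment; what a row does not reach only later rows make up. Full scale, the value 1, is 1000 mm for a shift and 45 degrees for a turn. A row lasts 1/10 s, in which the tool goes at most 50 mm and 8.59 degrees, less where a joint would pass 70% of its speed; a pose out of reach is approached as far as the arm can. A call with a number of a shift or a turn outside -1 to 1 is refused whole. A call with a gripper value outside its range is refused whole. The fingers move at their own pace and stop on an object; "force" is the grip in N (left out, the last holds). Time passes only in rows, so rows that repeat a pose let the fingers close, or fill a call up. It gives the time, the measured TCP pose, the force, the opening and the grip force at its end, in the units of the state.
- sense(): the state, without advancing time (a new reading comes with each control period).
- snapshot(name): name is "scene" or "top"; returns the picture (400x640x3 uint8, red, green, blue); there is no depth.
- camera_model(name): a dict with "mtx" (3x3 intrinsics, pixels), "rvec" (rotation vector, rad) and "tvec" (3), from world to camera coordinates, as OpenCV has them. Camera axes: x right, y down, z forward; pixel columns grow to the right and rows downward; lengths in mm; the calibration is good to about 2 mm. A picture is of the moment at which its call begins. camera_model takes no time and is no camera call.
- hand_in(): hands the job in; it is judged then, once.
The state is a dict: "clock": time; "q": joint angles; "joint_velocities": joint speeds; "joint_torque": joint torques, N m; "ee_pos": TCP position; "eef_rot": TCP orientation; "ft_force": force on the tool from outside, world axes, zero at the start; "torque": the same for the moment, N m; "grip_width": opening from 0.0 (shut) to 1.0 (fully open); "finger_force": force on a finger pad.
Only numpy, scipy, OpenCV 4.12 (cv2) and the standard library are available. Lean on these libraries where they do the work, as an engineer would, in place of code of your own. Each camera call takes 0.05 s, during which the arm holds its last target. There are 200 camera calls.

## Task

On the model-maker's bench two dowels of equal length hang in spring-clip racks. Snap the thicker one straight forward out of its two clips, then lay it gently in the wooden V cradle so that it rests in both Vs, centred end to end, and let go. Leave the thin dowel in its clips.

Things in the scene. Friction and masses are not known exactly. Their poses are not given: they have to be found in the camera images.
- thick_dowel: the thicker plain beech dowel, 28 mm in diameter, 200 mm long, 60 to 120 g; origin at its centre, y along its length (it may roll: x and z mean nothing). It starts level in its rack, its axis 130 mm above the bench. Grip it at mid-length from above, one finger before and one behind: the middle 95 mm is free, with nothing behind it, nor under it but the rack's foot, 14 mm thick
- thick_clips (a point): where the thick dowel's centre starts, midway between its two C clips: y along it, z up, x into the clips, so forward, out of the mouths, is -x. Clips: black nylon, 16 mm wide, at y = +-60 mm, sprung arms over and under the dowel; together they let go at some 12 N, by x = -22 mm; all clear at -35 mm. Posts behind them (x 20 to 45 mm) end 20 mm above this point. Fixed foot: x -40 to 90 mm
- cradle_seat (a point): the thick dowel's centre when it rests centred in the V cradle, 65 mm above the bench; y along the Vs, x across, z up. Fixed plywood: a foot 100 (x) by 150 (y) by 12 mm with two open-topped 90 degree Vs, 18 mm wide, at y = +-60 mm, bottoms 45 mm and top edges 75 mm above the bench, mouths 59 mm wide. Between the Vs 100 mm is free for fingers, down to the foot
- thin_dowel: the thinner beech dowel, 14 mm in diameter, 200 mm long, in a rack of its own of the same make and height, on the other side (left or right) of the thick one; origin at its centre, y along its length. It stays there
Not all that is in view belongs to the job. Leave any black look-alike of the thick_dowel alone.

How it is judged (in metres and radians):
On the way:
1. the thick dowel is snapped forward out of both clips: its centre 22 mm or more forward of the seat, within 20 mm of the seat's height and 50 mm sideways (x of thick_dowel in the frame of thick_clips below -0.022 m and z of thick_dowel in the frame of thick_clips between -0.02 and 0.02 m and y of thick_dowel in the frame of thick_clips between -0.05 and 0.05 m), for 0.05 s.
At the end, for the whole second after the job is handed in: the thick dowel rests still in both Vs of the cradle, its centre within 20 mm of the seat along the Vs and within 10 mm across and in height, in line with them to 10 degrees; the thin dowel is within 15 mm of where it was, in its clips (x of thick_dowel in the frame of cradle_seat between -0.01 and 0.01 m and y of thick_dowel in the frame of cradle_seat between -0.02 and 0.02 m and z of thick_dowel in the frame of cradle_seat between -0.01 and 0.01 m and angle between the y axis of thick_dowel and the y axis of cradle_seat, either way round below 0.17 rad and linear speed of thick_dowel below 0.03 m/s and distance of thin_dowel from where it was at the start of the episode below 0.015 m); the robot touches nothing.
It fails at once if the thick dowel is forced upward out of its clips (raised 25 mm before it is 22 mm forward) (x of thick_dowel in the frame of thick_clips between -0.022 and 0.03 m and distance between thick_dowel and thick_clips below 0.08 m and z of thick_dowel in the frame of thick_clips above 0.025 m).
It fails at once if the thick dowel is dropped or slammed into the cradle (faster than 0.7 m/s just above it) (horizontal distance between thick_dowel and cradle_seat below 0.06 m and z of thick_dowel in the frame of cradle_seat below 0.03 m and linear speed of thick_dowel above 0.7 m/s).
It fails at once if the thin dowel is pulled from its place (distance of thin_dowel from where it was at the start of the episode above 0.02 m).
It also fails if it takes over 40 s, if anything falls off the work surface, if the arm or the gripper's body presses on something with over 40 N, if the wrist force passes 120 N, or if a joint passes its speed limit or range.

## Working session

There is one attempt and no reset: what is moved stays moved. The work goes in short steps, Python scripts to look and compute and a tool call to move; the robot and the scene stay as the last step left them, time stands still between calls to the robot, and variables do not carry over. Pictures are saved under pics/ and viewed, at most 10 in all, crops included, and the job is handed in when it is done.

Besides the shell and the picture viewer there is one more tool, called after "Emit:" in YAML: its name, and indented under it one key for each argument. drive_tool: Moves the arm, as the interface text tells. Shift numbers are shares of 1000 mm and turn numbers shares of 45 degrees, none past 1 either way. Its arguments: {"type":"object","properties":{"series":{"type":"array"},"force":{"type":"number"}},"required":["series"]}

```bash
mkdir -p pics; python3 - <<'E'
from cell import *
import cv2
for n in("scene","top"):
    im=snapshot(n); cv2.imwrite(f"pics/{n}0.png",im[:,:,::-1]); c=camera_model(n)
    R=cv2.Rodrigues(c["rvec"])[0]; print(n,c["mtx"],(-R.T@c["tvec"].reshape(3)),R.round(3))
s=sense();print(s)
E
```

```text
scene [[478.41185481   0.         324.19196287]
 [  0.         478.41185481 197.33585164]
 [  0.           0.           1.        ]] [1444.25323645  104.58391834  849.14595299] [[-0.298  0.955  0.016]
 [ 0.557  0.187 -0.81 ]
 [-0.776 -0.232 -0.587]]
top [[460.01906552   0.         322.20860289]
 [  0.         460.01906552 199.14641241]
 [  0.           0.           1.        ]] [ 372.43512587 -199.73891071 1174.36394466] [[-0.012 -1.    -0.012]
 [-0.994  0.013 -0.105]
 [ 0.105  0.011 -0.994]]
{'clock': 0.1, 'q': array([-69.31732732,  36.0516525 ,   2.20233508,  86.98998435,
        -1.54623742,  57.08619641,  -1.14889209]), 'joint_velocities': array([ 0.02772497, -0.0500198 ,  0.01064119, -0.17281742,  0.02766254,
       -0.00259466,  0.00642801]), 'joint_torque': array([ 3.52401883e-03, -5.64538836e+01,  1.23022456e+00, -1.93974817e+01,
        1.11477496e-02,  5.41873102e-03,  3.84352927e-05]), 'ee_pos': array([268.84939913, 591.30653574, 303.10464897]), 'eef_rot': array([-1.79901839e+02,  1.30440418e-03,  1.55545019e+02]), 'ft_force': array([-0.03450732,  0.38961181,  0.43807753]), 'torque': array([-0.0173722 , -0.03625886, -0.00433629]), 'finger_force': 0.0, 'grip_width': 0.9969583211486184}
```

View pics/scene0.png

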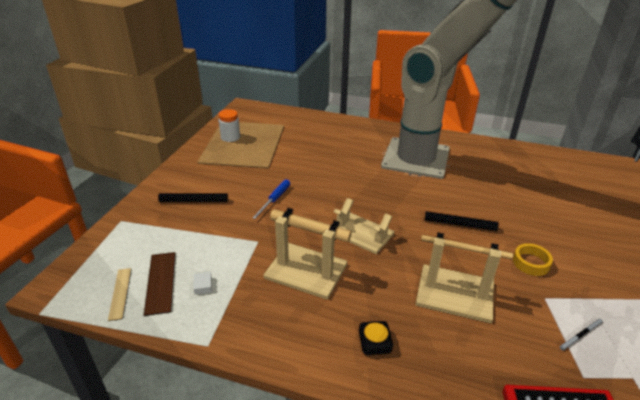

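View pics/top0.png

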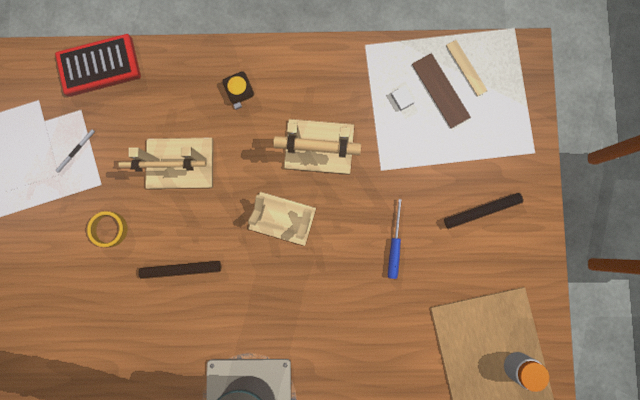

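The scene view shows the thick dowel in its rack around (312,225) with the cradle at (365,228), and the thin dowel around (465,248). In the top view the thick dowel is at about (318,145), running from (275,142) to (360,149). Its posts lie on the far side (+x), so forward points to the robot. The cradle is at about (282,218) and the thin dowel at (160,163). The black bars are decoys. I'll enlarge the top view.

```bash
python3 - <<'E'
import cv2
im=cv2.imread("pics/top0.png")[105:255,225:375]
cv2.imwrite("pics/crop.png",cv2.resize(im,(600,600),interpolation=cv2.INTER_CUBIC))
E
```

```text
(no output)
```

View pics/crop.png

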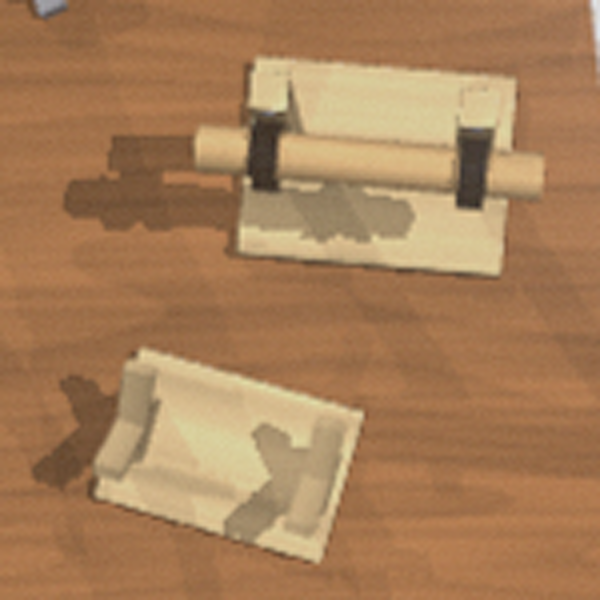

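The crop (4x, origin 225,105) shows the dowel's end centres near (196,146) and (543,177), the cradle foot's corners near (143,348), (362,412), (320,562) and (95,500), and the V tops near (140,365), (112,470), (335,420) and (303,527).

```bash
cat > h.py <<'E'
import numpy as np, cv2
from cell import *
def ray(n,uv,z):
    c=camera_model(n); R=cv2.Rodrigues(np.array(c["rvec"]))[0]; t=np.array(c["tvec"]).reshape(3); o=-R.T@t
    p=cv2.undistortPoints(np.array(uv,float).reshape(-1,1,2),np.array(c["mtx"]),None)[:,0]
    d=np.c_[p,np.ones(len(p))]@R
    return o+d*((z-o[2])/d[:,2])[:,None]
def proj(n,P):
    c=camera_model(n); return cv2.projectPoints(np.array(P,float).reshape(-1,1,3),np.array(c["rvec"]),np.array(c["tvec"]),np.array(c["mtx"]),None)[0][:,0]
E
python3 - <<'E'
from h import *
np.set_printoptions(precision=1,suppress=True)
f=lambda a:(np.array(a)+.5)/4-.5+[225,105]
def ang(v):return np.degrees(np.arctan2(v[1],v[0]))
# dowel mask in top & scene
d=ray("top",f([(196,146),(543,177)]),130); print("dowel ends",d,"mid",d.mean(0),"len",np.linalg.norm(d[1]-d[0]),"dir",ang(d[0]-d[1]))
c=ray("top",f([(143,348),(362,412),(320,562),(95,500)]),12); print("foot",c.mean(0),[np.linalg.norm(c[i]-c[i-1]) for i in range(4)],"dir",ang(c[0]-c[1]),ang(c[3]-c[2]))
v=ray("top",f([(140,365),(335,420),(303,527),(112,470)]),75); print("V",v.mean(0),[np.linalg.norm(v[i]-v[i-1]) for i in range(4)],ang(v[0]-v[1]),ang(v[3]-v[2]))
print(proj("scene",d),proj("scene",c))
im=cv2.imread("pics/scene0.png")[180:300,250:410]; cv2.imwrite("pics/crop2.png",cv2.resize(im,(800,600),interpolation=cv2.INTER_CUBIC))
E
```

```text
dowel ends [[ 619.1  -77.3  130. ]
 [ 597.9 -277.7  130. ]] mid [ 608.5 -177.5  130. ] len 201.50262718487315 dir 83.96927958082996
foot [447.2 -84.7  12. ] [np.float64(100.99004503683658), np.float64(145.60560721148713), np.float64(98.22342188010649), np.float64(147.6921595413062)] dir 72.9317830511586 74.00901518238993
V [449.1 -86.5  75. ] [np.float64(65.20921969916768), np.float64(122.23329801659573), np.float64(66.68801566338904), np.float64(119.5630147349596)] 73.49058000814485 72.76959371453344
[[350.4 235.9]
 [273.2 213.6]] [[376.1 249.8]
 [329.6 228.9]
 [348.2 210.9]
 [394.4 229.5]]
```

View pics/crop2.png

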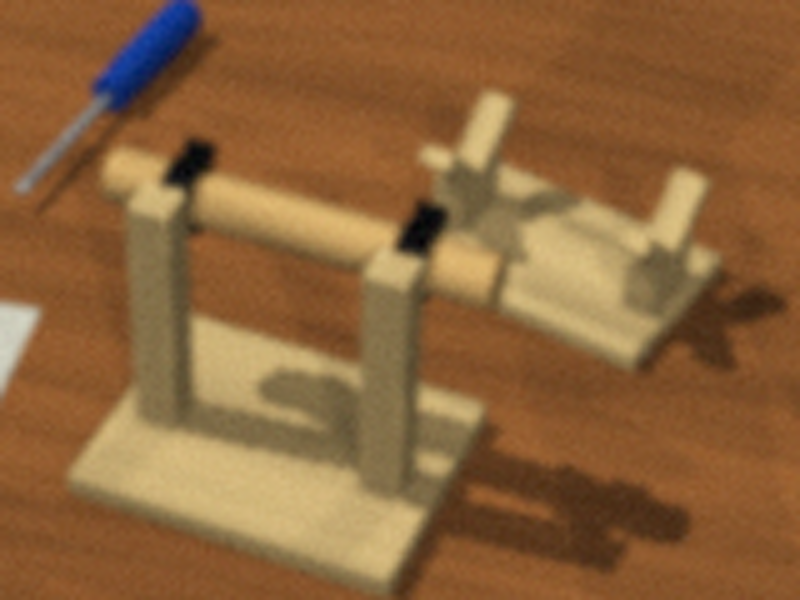

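The fits agree: the dowel comes out 201 mm long, the foot about 147 x 100 mm, and the V spacing 121 mm. The dowel centre is (608.5,-177.5,130) with its axis at 84.0°. The cradle seat is (448,-85.5,65) at about 73.3°. I'll move over the dowel at travel height.

Emit:
drive_tool:
  series:
    - [1, -0.026, -0.023, 0, 0.066]
    - [1, -0.052, -0.046, 0, 0.133]
    - [1, -0.078, -0.07, 0, 0.2]
    - [1, -0.105, -0.093, 0, 0.267]
    - [1, -0.131, -0.116, 0, 0.333]
    - [1, -0.157, -0.14, 0, 0.4]
    - [1, -0.183, -0.163, 0, 0.467]
    - [1, -0.209, -0.186, 0, 0.533]
  force: 60

```text
clock: 0.9
ee_pos: [382.5, 334.4, 303.7]
eef_rot: [-180.0, 0.0, 131.4]
ft_force: [1.7, 0.2, -0.6]
grip_width: 1.003
finger_force: 0.0
```

```bash
cat > g.py <<'E'
import sys
from h import *
x,y,z,yaw=map(float,sys.argv[1:5]); s=sense(); p=s["ee_pos"]; a=s["eef_rot"][2]; t=np.radians(a)
d=np.array([x,y,z])-p
print("t",round(s["clock"],2),p.round(1),s["eef_rot"].round(2),"grip",round(s["grip_width"],3),round(s["finger_force"],1),"F",s["ft_force"].round(1),"q7",s["q"].round(0))
print("tool d", (np.array([np.cos(t)*d[0]+np.sin(t)*d[1], np.sin(t)*d[0]-np.cos(t)*d[1], -d[2]])/1000).round(4),"spin",round((a-yaw)/45,3))
E
python3 g.py 608.5 -177.5 303 84
```

```text
t 0.9 [382.5 334.4 303.7] [-179.97    0.    131.44] grip 1.003 0.0 F [ 1.7  0.2 -0.6] q7 [-51.  25.   9. 109.  -5.  46.   3.]
tool d [-0.5333 -0.1694  0.0007] spin 1.054
```

Emit:
drive_tool:
  series:
    - [1, -0.034, -0.011, 0, 0.066]
    - [1, -0.067, -0.021, 0, 0.133]
    - [1, -0.1, -0.032, 0, 0.2]
    - [1, -0.133, -0.042, 0, 0.267]
    - [1, -0.167, -0.053, 0, 0.333]
    - [1, -0.2, -0.064, 0, 0.4]
    - [1, -0.234, -0.074, 0, 0.467]
    - [1, -0.267, -0.085, 0, 0.527]

```text
clock: 1.7
ee_pos: [496.2, 78.4, 303.7]
eef_rot: [-180.0, -0.0, 107.7]
ft_force: [0.4, -0.8, 0.2]
grip_width: 1.002
finger_force: 0.0
```

```bash
python3 g.py 608.5 -177.5 303 84
```

```text
t 1.7 [496.2  78.4 303.7] [-179.98   -0.    107.73] grip 1.002 0.0 F [ 0.4 -0.8  0.2] q7 [-24.  25.  17. 110. -10.  46.  16.]
tool d [-0.2779  0.029   0.0007] spin 0.527
```

Emit:
drive_tool:
  series:
    - [1, -0.035, 0.004, 0, 0.066]
    - [1, -0.07, 0.007, 0, 0.133]
    - [1, -0.105, 0.011, 0, 0.2]
    - [1, -0.14, 0.015, 0, 0.267]
    - [1, -0.174, 0.018, 0, 0.333]
    - [1, -0.209, 0.022, 0, 0.4]
    - [1, -0.244, 0.025, 0, 0.467]
    - [1, -0.278, 0.029, 0, 0.527]

```text
clock: 2.5
ee_pos: [608.7, -177.4, 303.4]
eef_rot: [-179.9, -0.0, 84.0]
ft_force: [0.5, -0.0, -0.4]
grip_width: 0.996
finger_force: 0.0
```

```bash
python3 g.py 608.5 -177.5 182 84; python3 - <<'E'
from h import *
for n in("scene","top"): cv2.imwrite(f"pics/{n}1.png",snapshot(n)[:,:,::-1])
a=cv2.imread("pics/scene1.png")[110:310,230:430]; b=cv2.imread("pics/top1.png")[65:265,225:425]
cv2.imwrite("pics/pair1.png",cv2.resize(np.hstack([a,b]),(800,400),interpolation=cv2.INTER_CUBIC))
E
```

```text
t 2.5 [ 608.7 -177.4  303.4] [-1.7994e+02 -1.0000e-02  8.4000e+01] grip 0.996 0.0 F [ 0.5 -0.  -0.4] q7 [  0.  36.  23.  90. -16.  57.  22.]
tool d [-0.0002 -0.0002  0.1214] spin 0.0
```

View pics/pair1.png

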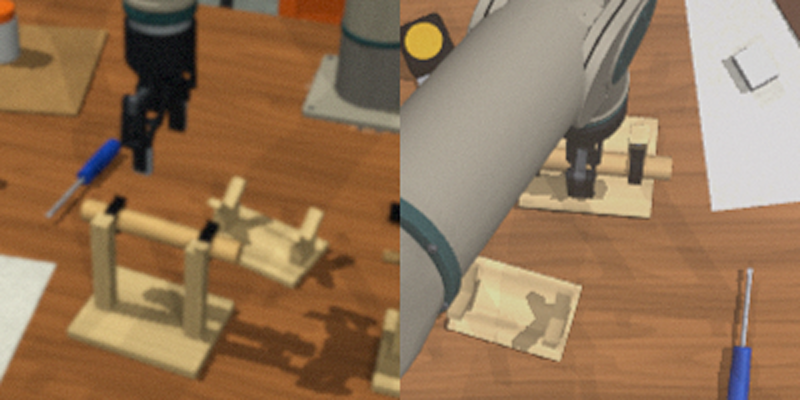

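The gripper is above the dowel with one finger in front and one behind, at about (160,150) left and (580,170) right, clear of the posts. Next I go down.

Emit:
drive_tool:
  series:
    - [1, 0, 0, 0.02, 0]
    - [1, 0, 0, 0.04, 0]
    - [1, 0, 0, 0.06, 0]
    - [1, 0, 0, 0.08, 0]
    - [1, 0, 0, 0.095, 0]
    - [1, 0, 0, 0.108, 0]
    - [1, 0, 0, 0.117, 0]
    - [1, 0, 0, 0.121, 0]

```text
clock: 3.4
ee_pos: [608.4, -175.8, 182.1]
eef_rot: [-179.9, -0.0, 84.1]
ft_force: [-0.1, 0.4, -0.4]
grip_width: 1.004
finger_force: 0.0
```

Emit:
drive_tool:
  series:
    - [0.6, 0, 0, 0, 0]
    - [0.5, 0, 0, 0, 0]
    - [0.4, 0, 0, 0, 0]
    - [0.3, 0, 0, 0, 0]
    - [0.2, 0, 0, 0, 0]
    - [0.1, 0, 0, 0, 0]
    - [0, 0, 0, 0, 0]
    - [0, 0, 0, 0, 0]
  force: 60

```text
clock: 4.2
ee_pos: [609.5, -176.2, 183.5]
eef_rot: [179.9, 0.0, 84.1]
ft_force: [2.3, 0.4, 4.2]
grip_width: 0.311
finger_force: 58.9
```

```bash
python3 g.py 568.7 -173.3 182 84; python3 - <<'E'
from h import *
a=snapshot("scene")[140:290,240:440,::-1]
cv2.imwrite("pics/grasp.png",cv2.resize(a,(800,600),interpolation=cv2.INTER_CUBIC))
E
```

```text
t 4.2 [ 609.5 -176.2  183.5] [1.7987e+02 2.0000e-02 8.4130e+01] grip 0.311 58.9 F [2.3 0.4 4.2] q7 [  2.  44.  20.  96. -20.  43.  25.]
tool d [-0.0012 -0.0409  0.0015] spin 0.003
```

View pics/grasp.png

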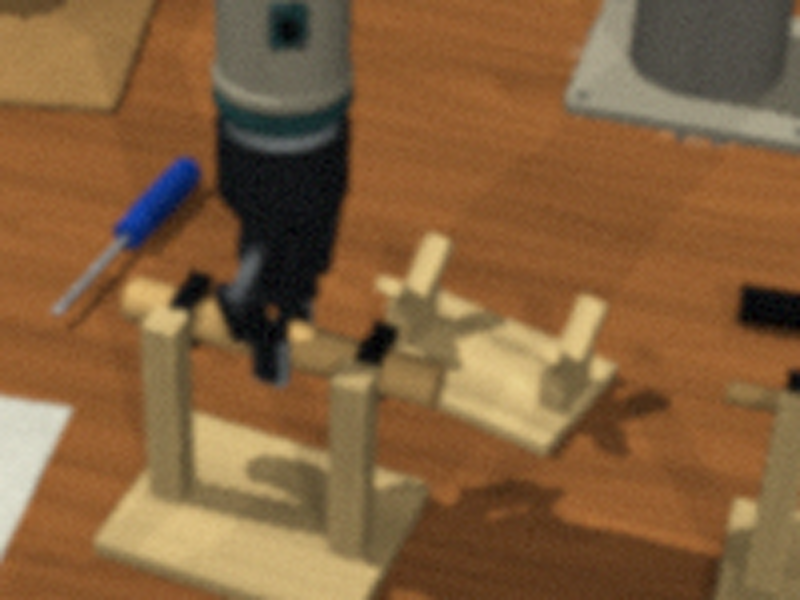

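The fingers hold the dowel at mid-length between the clips, at about (265,325), with a grip of 59 N. Pull straight forward, -y in the tool frame.

Emit:
drive_tool:
  series:
    - [0, 0, -0.008, 0, 0]
    - [0, 0, -0.016, 0, 0]
    - [0, 0, -0.024, 0, 0]
    - [0, 0, -0.032, 0, 0]
    - [0, 0, -0.04, 0, 0]
    - [0, 0, -0.048, 0, 0]
    - [0, 0, -0.056, 0, 0]
    - [0, 0, -0.06, 0, 0]

```text
clock: 5.05
ee_pos: [547.7, -169.8, 182.8]
eef_rot: [-179.9, -0.0, 84.1]
ft_force: [-0.2, -0.6, -1.3]
grip_width: 0.307
finger_force: 59.1
```

```bash
python3 g.py 448 -85.5 182 73.3; python3 - <<'E'
from h import *
a=snapshot("scene")[140:290,240:440,::-1]
cv2.imwrite("pics/out.png",cv2.resize(a,(800,600),interpolation=cv2.INTER_CUBIC))
E
```

```text
t 5.05 [ 547.7 -169.8  182.8] [-1.7993e+02 -2.0000e-02  8.4110e+01] grip 0.307 59.1 F [-0.2 -0.6 -1.3] q7 [  2.  40.  19. 106. -20.  37.  28.]
tool d [ 0.0736 -0.1079  0.0008] spin 0.24
```

View pics/out.png

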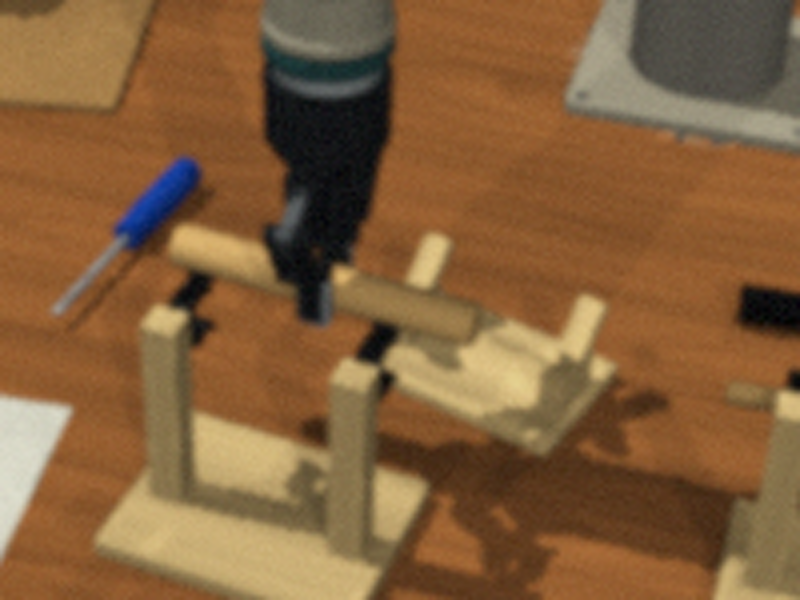

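The dowel is out of both clips, still level and straight, with its ends near (178,245) and (476,322). I'll check its offset in the hand, then carry it over the cradle.

Emit:
drive_tool:
  series:
    - [0, 0.009, -0.014, 0, 0.03]
    - [0, 0.018, -0.027, 0, 0.06]
    - [0, 0.028, -0.041, 0, 0.09]
    - [0, 0.037, -0.054, 0, 0.12]
    - [0, 0.046, -0.068, 0, 0.15]
    - [0, 0.055, -0.081, 0, 0.18]
    - [0, 0.064, -0.095, 0, 0.21]
    - [0, 0.074, -0.108, 0, 0.24]

```text
clock: 5.9
ee_pos: [448.9, -85.0, 183.1]
eef_rot: [180.0, -0.0, 73.3]
ft_force: [0.3, -0.2, -0.9]
grip_width: 0.311
finger_force: 59.1
```

```bash
python3 - <<'E'
from h import *
r=ray("scene",[(284.5,201.2),(359,220.5)],129.5); print(r.round(1),r.mean(0).round(1),np.linalg.norm(r[1]-r[0]))
im=snapshot("top"); cv2.imwrite("pics/top2.png",im[:,:,::-1])
a=snapshot("scene")[140:290,240:440,::-1]; cv2.imwrite("pics/over.png",cv2.resize(a,(800,600),interpolation=cv2.INTER_CUBIC))
E
python3 g.py 448 -85.5 118 73.3
```

```text
[[ 540.8 -270.3  129.5]
 [ 557.   -72.3  129.5]] [ 548.9 -171.3  129.5] 198.64680830650502
t 6.0 [447.6 -83.7 182.9] [-1.7985e+02 -5.0000e-02  7.3430e+01] grip 0.307 59.2 F [-0.3 -0.5 -1. ] q7 [ -7.  34.  20. 124. -26.  26.  17.]
tool d [-0.0017  0.0009  0.0649] spin 0.003
```

View pics/over.png

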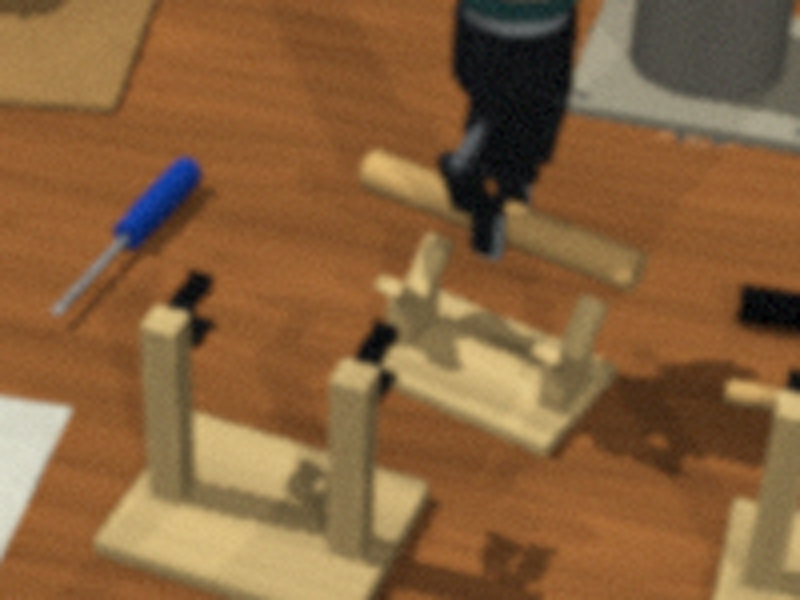

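The dowel is above the cradle and in line with it, and its centre is within 2 mm of the TCP. I lower it gently.

Emit:
drive_tool:
  series:
    - [0, -0.001, 0.001, 0.008, 0]
    - [0, -0.001, 0.001, 0.016, 0]
    - [0, -0.001, 0.001, 0.024, 0]
    - [0, -0.001, 0.001, 0.032, 0]
    - [0, -0.001, 0.001, 0.04, 0]
    - [0, -0.001, 0.001, 0.047, 0]
    - [0, -0.001, 0.001, 0.052, 0]
    - [0, -0.001, 0.001, 0.055, 0]

```text
clock: 6.8
ee_pos: [449.6, -86.5, 127.3]
eef_rot: [-180.0, 0.0, 73.3]
ft_force: [0.1, -1.0, -0.7]
grip_width: 0.311
finger_force: 59.2
```

Emit:
drive_tool:
  series:
    - [0, 0, 0, 0.001, 0]
    - [0, 0, 0, 0.002, 0]
    - [0, 0, 0, 0.003, 0]
    - [0, 0, 0, 0.004, 0]
    - [0, 0, 0, 0.005, 0]
    - [0, 0, 0, 0.006, 0]
    - [0, 0, 0, 0.007, 0]
    - [0, 0, 0, 0.008, 0]

```text
clock: 7.6
ee_pos: [449.7, -86.5, 119.8]
eef_rot: [-180.0, -0.0, 73.3]
ft_force: [-0.5, 0.7, -0.6]
grip_width: 0.308
finger_force: 59.2
```

```bash
python3 g.py 448 -85.5 118 73.3; python3 - <<'E'
from h import *
a=snapshot("scene")[160:285,270:420,::-1]; cv2.imwrite("pics/low.png",cv2.resize(a,(720,600),interpolation=cv2.INTER_CUBIC))
E
```

```text
t 7.6 [449.7 -86.5 119.8] [-180.     -0.     73.33] grip 0.308 59.2 F [-0.5  0.7 -0.6] q7 [ -2.  41.  13. 125. -31.  17.  22.]
tool d [ 0.0004 -0.0019  0.0018] spin 0.001
```

View pics/low.png

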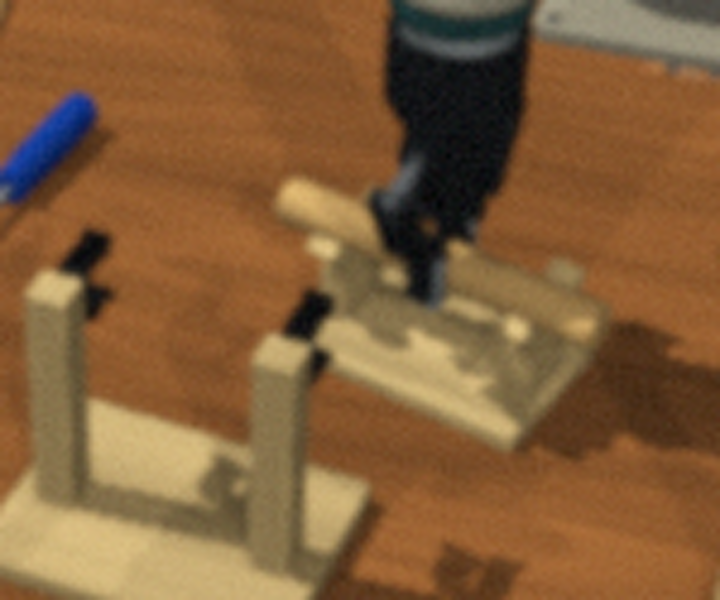

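The dowel is inside both Vs, just short of touching. I go down slowly until there is contact.

Emit:
drive_tool:
  series:
    - [0, 0, -0.001, 0.0005, 0]
    - [0, 0, -0.001, 0.001, 0]
    - [0, 0, -0.001, 0.0015, 0]
    - [0, 0, -0.001, 0.002, 0]
    - [0, 0, -0.001, 0.0022, 0]
    - [0, 0, -0.001, 0.0025, 0]
    - [0, 0, -0.001, 0.0025, 0]
    - [0, 0, -0.001, 0.0025, 0]

```text
clock: 8.45
ee_pos: [449.1, -86.3, 118.7]
eef_rot: [179.9, -0.1, 73.2]
ft_force: [-2.1, 1.0, 16.3]
grip_width: 0.309
finger_force: 61.1
```

Contact is at 16 N. I release here.

Emit:
drive_tool:
  series:
    - [0.32, 0, 0, -0.001, 0]
    - [0.35, 0, 0, -0.001, 0]
    - [0.4, 0, 0, -0.001, 0]
    - [0.5, 0, 0, -0.001, 0]
    - [0.7, 0, 0, -0.001, 0]
    - [0.9, 0, 0, -0.001, 0]
    - [1, 0, 0, -0.001, 0]
    - [1, 0, 0, -0.001, 0]

```text
clock: 9.25
ee_pos: [448.8, -86.2, 118.4]
eef_rot: [-180.0, 0.0, 73.3]
ft_force: [-0.4, -0.3, -0.5]
grip_width: 0.999
finger_force: 0.0
```

Emit:
drive_tool:
  series:
    - [1, 0, 0, -0.01, 0]
    - [1, 0, 0, -0.03, 0]
    - [1, 0, 0, -0.055, 0]
    - [1, 0, 0, -0.08, 0]
    - [1, 0, 0, -0.11, 0]
    - [1, 0, 0, -0.14, 0]
    - [1, 0, 0, -0.17, 0]
    - [1, 0, 0, -0.19, 0]

```text
clock: 10.05
ee_pos: [448.9, -86.4, 311.0]
eef_rot: [179.9, -0.0, 73.3]
ft_force: [0.3, -0.1, -0.8]
grip_width: 0.997
finger_force: 0.0
```

```bash
python3 g.py 448 -85.5 118 73.3; python3 - <<'E'
from h import *
a=snapshot("scene")[160:285,270:420,::-1]; cv2.imwrite("pics/end.png",cv2.resize(a,(720,600),interpolation=cv2.INTER_CUBIC))
E
```

```text
t 10.05 [448.9 -86.4 311. ] [ 1.7986e+02 -4.0000e-02  7.3310e+01] grip 0.997 0.0 F [ 0.3 -0.1 -0.8] q7 [-16.  22.  32. 117. -17.  45.   9.]
tool d [ 0.0006 -0.0011  0.193 ] spin 0.0
```

View pics/end.png

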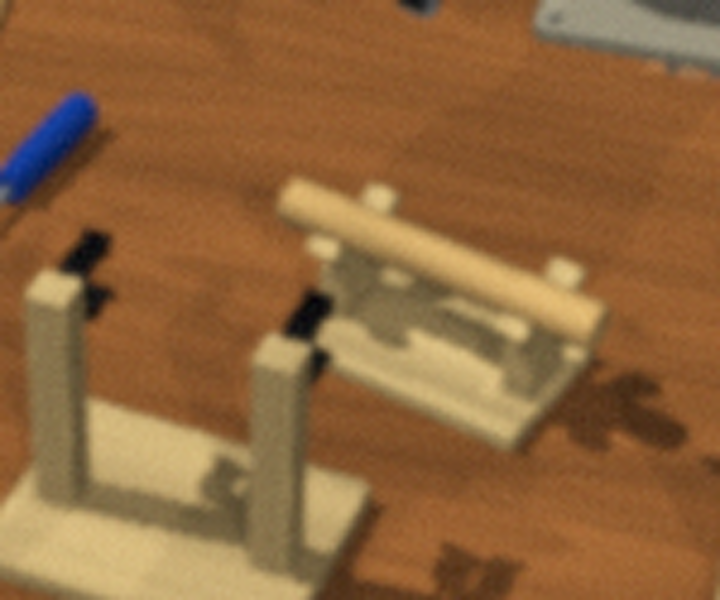

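The dowel lies in both Vs, with its ends near (290,200) and (595,318) in the crop, and the gripper is clear. I'll check its centre, then hand in.

```bash
python3 - <<'E'
from h import *
r=ray("scene",[(330.4,201.7),(394,226.3)],65); m=r.mean(0); print(r.round(1),m.round(1),np.linalg.norm(r[1]-r[0]))
if np.linalg.norm(m[:2]-[448,-85.5])<12: print(hand_in())
E
```

```text
[[ 421.8 -183.2   65. ]
 [ 472.1    3.7   65. ]] [447.  -89.8  65. ] 193.54996659844227
the job is handed in; nothing more can be done
None
```

The thick dowel is out of its clips and resting in both Vs of the cradle, its centre about 4 mm from the seat by my last measurement; I moved nothing else and handed the job in at about 10 s on the robot's clock, though hand_in gave no verdict.

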